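# Lock the headlamp bulb ring

## Robot

A 7-joint arm with a two-finger parallel gripper is mounted at the origin on the work surface. World frame = base frame: x ahead of the robot, y to its left, z up, the work surface at z = 0. Lengths are in m, angles in rad, forces in N, time in s.
With the tool pointing down it reaches from about 0.4 to 0.875 m from the base axis. Payload 19.3 kg.
Tool frame: the origin (TCP) lies at the very end of the fingers, on their centre line; the grasp point (between the pads) lies 19 mm behind it; z points along the fingers, y is the direction in which the jaws open and shut (so a half turn about z gives the same grasp; the last joint's range is limited). The gripper opens to 85 mm and grips with 20 to 120 N. Pads are 22 mm wide; open, the fingers measure 114 mm over their backs; the gripper's body (76 mm by 85 mm) begins 54 mm behind the grasp point. The pads swing forward as they close: fully open they stand 13 mm farther back than shut.
Start: joints at [-1.315, 0.521, -0.036, 1.599, 0.021, 1.021, -0.113], TCP at [0.2, 0.592, 0.231] pointing down, gripper open.
Joint ranges: [-2.91, 2.91], [-0.3, 2.13], [-1.5, 1.42], [0.17, 2.43], [-1.26, 4.41], [0.16, 1.93], [-2.52, 2.52]. Speed limits (rad/s): [1.89, 1.89, 2.39, 2.39, 3.01, 3.01, 3.01].

## Interface

Orientations are given as [roll, pitch, yaw] about the fixed x, y, z axes, in that order (R = Rz(yaw) Ry(pitch) Rx(roll)).
In Python, from workcell import bot, grab_frame, calibration, workorder gives the robot as it stands.
- The arm moves only by the tool move_arm, never from a script. Its arguments are lists of equal length, an entry for each row: "jaw": the closure in counts, from 0 (fully open) to 255 (shut); "dp": the shift along the tool's x, y, z in units of 800 mm (1.0 is 800 mm), a list of three; "rotation": the turn, a rotation vector about the tool's x, y, z in units of pi rad (1.0 is pi rad), a list of three. In form: {"jaw": [jaw, ...], "dp": [[dx, dy, dz], ...], "rotation": [[rx, ry, rz], ...]}. A call has 1 to 10 rows; each row shifts and turns the commanded pose from where the row before left it, along the tool's axes as they then stand; what a row does not reach is not made up. A row lasts 1/8 s, in which the tool goes at most 62.5 mm and 10.7 degrees, less where a joint would pass 70% of its speed; a pose out of reach is approached as far as the arm can. A call with a number of a shift or a turn outside -1 to 1 is refused whole. A call with a gripper value outside its range is refused whole. The fingers move at their own pace and stop on an object; "squeeze" is the grip in N (left out, the last holds). Time passes only in rows, so rows that do not move let the fingers close. It gives the time, the measured TCP pose, the force and the opening at its end, in the units of the state.
- bot.observe(): the state, without advancing time (a new reading comes with each control period).
- grab_frame(name): name is "scene" or "top" or "wrist"; returns the picture (384x512x3 uint8, blue, green, red); there is no depth.
- calibration(name): a dict with "camera_matrix" (3x3 intrinsics, pixels), "T" (4x4, takes a point from camera to world coordinates). Camera axes: x right, y down, z forward; pixel columns grow to the right and rows downward; lengths in m; the calibration is good to about 2 mm. A picture is of the moment at which its call begins: read the wrist's pose just before it. calibration takes no time and is no camera call; for the wrist camera it gives the pose at the moment of the call.
- workorder.job_done(): hands the job in, once; it reports no verdict.
The state is a dict: "clock": time; "qpos": joint angles; "qd": joint speeds; "joint_efforts": joint torques, N m; "position": TCP position; "tool_rot": TCP orientation; "force": force on the tool from outside, world axes, zero at the start; "moment": the same for the moment, N m; "grip_width": finger opening in m.
Only numpy, scipy, OpenCV 4.12 (cv2) and the standard library are available. Lean on these libraries where they do the work, as an engineer would, in place of code of your own. Each camera call takes 0.05 s, during which the arm holds its last target. There are 200 camera calls.

## Task

The round headlamp lies glass-down on the trestle with a loose blue dust cover over its bulb. Lift the cover off by its knob and set it down (do not drop it) the right way up, flat inside the grey tray; then twist the orange bulb ring clockwise, seen from above, about a quarter turn until it clicks locked, with its white line at the green mark, and let go. Leave everything else where it is and leave the cover in the tray, as the beam is tested next.

Things in the scene. Friction and masses are not known exactly. Their poses are not given: they have to be found in the camera images.
- lamp: round 7-inch headlamp, glass down in a black rubber ring (210 mm across) fixed to the table, on either side of it. Its silver bowl narrows up to a flat black boss, 132 mm across, top at 105 mm; on that a grey hub, 88 mm across, top at 111 mm. Origin on the table on the axis, z up. Marks on the boss: white (unlocked) at 135 deg, green (locked) at 45 deg, counter-clockwise from its x axis.
- ring (a joint): turn of the orange bayonet ring about the lamp's vertical axis, rad, growing clockwise seen from above: 0 = white mark, hard stop at 1.571 = green mark. Starts at 0 to 0.25. Turns lightly (0.03 Nm) up to 1.2, then needs up to about 0.2 Nm to pass a sprung click centred at 1.38: let go short of that it springs back, past it it snaps on to 1.53 or more and stays. Locked is above 1.5.
- ring_grip (a point): grip point of the orange ring, on the lamp's axis, 22 mm over the hub. Ring: round, 50 mm across, 24 mm high, with two opposite upright ears 58 mm across their outer flat faces (22 mm wide, 3 to 30 mm over the hub). Turns with the ring: y runs ear to ear (+y ear has a white line on top), z up; yaw +45 deg from the lamp at joint 0, -45 deg at the stop. Hidden by the cover at first.
- cover: loose blue plastic dust cover, 80 to 170 g: upside-down cup, 104 mm outside diameter, 46 mm high, 42 mm deep inside, resting on the lamp's black boss, around the hub (4 mm clearance) and over the ring. Origin at the centre of its open lower rim, z up through the knob. Must rise 45 mm before moving sideways.
- cover_knob (a point): grip point of the cover's knob, 68 mm above the cover's rim, on its axis. The knob is a round upright cylinder, 30 mm in diameter, from 50 to 76 mm above the rim, on a 20 mm neck over the cover's flat top (46 mm).
- tray_in (a point): centre of the inner floor of the open grey plastic tray, 190 x 190 mm outside, walls 5 mm thick and 24 mm high, floor 5 mm thick; fixed to the table. Axes along the walls, z up.
- bar: chrome socket extension bar, 213 mm long, 17 mm thick, lying between lamp and tray; bystander, origin under its middle
- chock: yellow plastic wheel chock, 170 x 90 x 82 mm; bystander at the back, origin under its middle
- brush: grey plastic vent brush, 200 mm long, lying crosswise near the front; bystander, origin under its middle
- jar: grease jar, 66 mm across, 75 mm high; bystander at the front right, origin under its middle
- carton: small cardboard bulb carton, 60 x 60 x 90 mm; bystander at the front left, origin under its middle
Not all that is in view belongs to the job. Several things have the shape of the cover; the one meant has the colours described above.

How it is judged:
On the way, in this order (a step that is already met when the one before it is completed fails the run):
1. the cover rests flat in the tray, right way up, let go (x of cover in the frame of tray_in between -0.042 and 0.042 m and y of cover in the frame of tray_in between -0.042 and 0.042 m and z of cover in the frame of tray_in below 0.006 m and angle between cover's own z axis and vertical below 0.1 rad and contact force between the fingers and cover below 0.1 N and linear speed of cover below 0.03 m/s), for 0.2 s.
2. the ring is turned past its click (value of joint ring above 1.5 rad), for 0.2 s.
At the end, for the whole second after the job is handed in: The cover stands knob-up (within 0.1 rad) on the tray's floor, wholly inside the tray, rim within 6 mm of the floor, at rest and let go; the ring is past its click (joint above 1.5 rad), still and let go (all of step 1 and value of joint ring above 1.5 rad and velocity of joint ring below 0.05 rad/s); the robot touches nothing.
It fails at once if the cover is dropped (falls free by more than about 25 mm) (linear speed of cover above 0.7 m/s and contact force between the fingers and cover below 0.1 N).
It fails at once if a bystander (extension bar, wheel chock, vent brush, grease jar, bulb carton) is pushed more than 30 mm from its place (distance of any of bar, chock, brush, jar, carton from where it was at the start of the episode above 0.03 m).
It also fails if it takes over 69 s, if anything falls off the work surface, if the arm or the gripper's body presses on something with over 40 N, if the wrist force passes 120 N, or if a joint passes its speed limit or range.

## Working session

There is one attempt and no reset: what is moved stays moved. The work goes in short steps, Python scripts to look and compute and a tool call to move; the robot and the scene stay as the last step left them, time stands still between calls to the robot, and variables do not carry over. Pictures are saved under pics/ and viewed, about 8 in all and at most 12, crops included, and the job is handed in when it is done.

Besides the shell and the picture viewer there is one more tool, called after "Request:" as name(argument=value, ...), one argument or row to a line, values as JSON. move_arm: Moves the arm, as the interface text tells. Shifts and turns lie within -1 to 1; 1 stands for 800 mm of shift or pi rad of turn. Its arguments: {"type":"object","properties":{"jaw":{"type":"array","items":{"type":"number"}},"dp":{"type":"array","items":{"type":"array","items":{"type":"number","minimum":-1,"maximum":1}}},"rotation":{"type":"array","items":{"type":"array","items":{"type":"number","minimum":-1,"maximum":1}}},"squeeze":{"type":"number"}},"required":["jaw","dp","rotation"]}

```bash
mkdir -p pics
cat > h.py <<'E'
import numpy as np, cv2
from workcell import bot, grab_frame, calibration, workorder
def ray(c,u,v,z):
    K=np.array(c["camera_matrix"]);T=np.array(c["T"])
    d=T[:3,:3]@np.linalg.solve(K,[u,v,1]);o=T[:3,3]
    return o+d*(z-o[2])/d[2]
def proj(c,p):
    K=np.array(c["camera_matrix"]);T=np.array(c["T"])
    q=K@(T[:3,:3].T@(np.array(p)-T[:3,3]));return q[:2]/q[2]
def save(n,im): cv2.imwrite(f"pics/{n}.png",im)
E
python3 - <<'E'
from h import *
a=grab_frame("scene");b=grab_frame("top");
save("top",cv2.resize(b,(800,600)));save("scene",cv2.resize(a,(800,600)))
for n in("scene","top"):
    c=calibration(n);print(n,np.round(c["camera_matrix"],1).tolist(),np.round(c["T"],3).tolist())
s=bot.observe();print(s)
E
```

```text
scene [[403.9, 0.0, 264.3], [0.0, 403.9, 196.4], [0.0, 0.0, 1.0]] [[0.613, 0.458, -0.643, 1.399], [0.79, -0.357, 0.498, -0.717], [-0.002, -0.814, -0.581, 0.906], [0.0, 0.0, 0.0, 1.0]]
top [[391.0, 0.0, 256.3], [0.0, 391.0, 191.3], [0.0, 0.0, 1.0]] [[0.004, -0.99, 0.141, 0.395], [-1.0, -0.003, 0.014, -0.065], [-0.013, -0.141, -0.99, 1.256], [0.0, 0.0, 0.0, 1.0]]
{'clock': 0.1, 'qpos': array([-1.31523647,  0.52198181, -0.03632429,  1.59990464,  0.02117107,
        1.02108664, -0.11276795]), 'qd': array([-0.00183974, -0.0018286 ,  0.00247385, -0.00024735,  0.00052074,
       -0.00079835,  0.00092144]), 'joint_efforts': array([ 3.25301706e-03, -9.28472614e+01,  1.98404945e+00, -3.70542812e+01,
        1.82515261e-02,  5.22882197e-03,  3.71195222e-05]), 'position': array([0.19995306, 0.59185841, 0.23078283]), 'tool_rot': array([-3.14059677e+00,  4.47737387e-05,  2.81583521e+00]), 'force': array([ 0.40936755, -0.25318107, -0.43899078]), 'moment': array([ 0.02386428, -0.02740896,  0.00201105]), 'grip_width': 0.08536922044210489}
```

View pics/top.png

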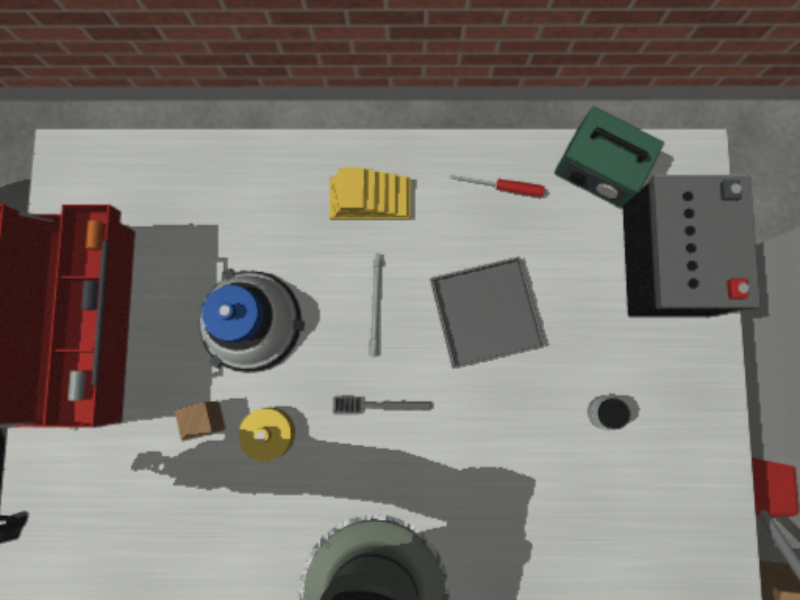

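View pics/scene.png

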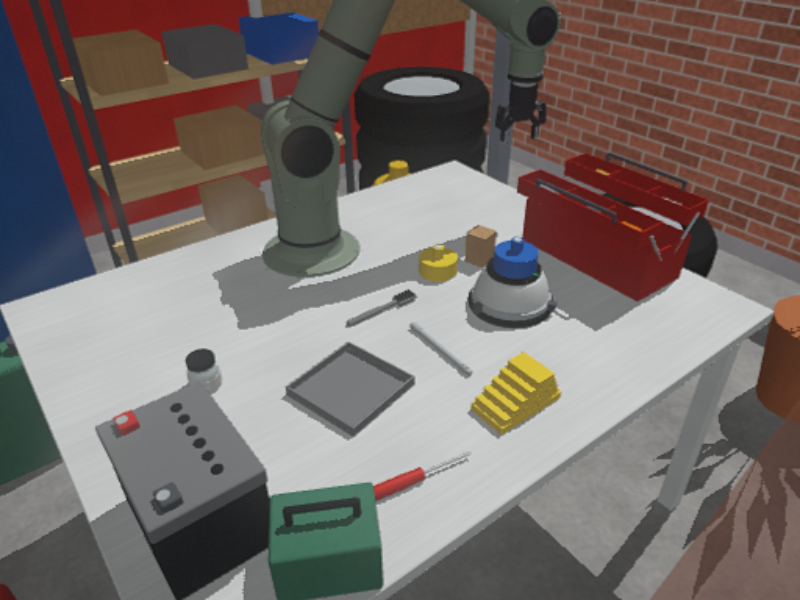

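The top view shows two cover-shaped things: a blue one at (235,312) on the lamp and a yellow one at (266,435) on the table. The blue one fits the description by colour and place. The tray corners are at (431,280), (521,258), (548,345) and (454,367). I'll confirm with a crop.

Run:
```python
from h import *
s=cv2.imread("pics/scene.png");t=cv2.imread("pics/top.png")
def crop(im,x,y,w,h,W=400,H=400): return cv2.resize(im[y:y+h,x:x+w],(W,H),interpolation=cv2.INTER_CUBIC)
save("crop",np.hstack([crop(t,190,260,120,120),crop(s,460,225,110,110)]))
ct=calibration("top")
for p,z in [((226,311),.181)]: print("knob",ray(ct,p[0]*.64,p[1]*.64,z))
C=np.array([ray(ct,u*.64,v*.64,.024)[:2] for u,v in [(431,280),(521,258),(548,345),(454,367)]])
print(C,C.mean(0),[np.linalg.norm(C[i]-C[i-1]) for i in range(4)])
for n,im in (("top",t),("scene",s)):
    hsv=cv2.cvtColor(im,cv2.COLOR_BGR2HSV);m=cv2.inRange(hsv,(100,130,60),(125,255,255))
    x0,y0,x1,y1={"top":(190,270,280,350),"scene":(480,225,550,290)}[n]
    r=m[y0:y1,x0:x1];ys,xs=np.nonzero(r);print(n,xs.min()+x0,xs.max()+x0,ys.min()+y0,ys.max()+y0)
```

```text
knob [0.52529641 0.25958991 0.181     ]
[[ 0.60933796 -0.11082314]
 [ 0.65550971 -0.29543105]
 [ 0.4773632  -0.34537809]
 [ 0.43266127 -0.15639529]] [ 0.54371803 -0.22700689] [np.float64(0.18245951338987512), np.float64(0.19029427092041884), np.float64(0.18501590925322012), np.float64(0.19419774438092735)]
top 203 257 285 341
scene 495 537 239 277
```

View pics/crop.png

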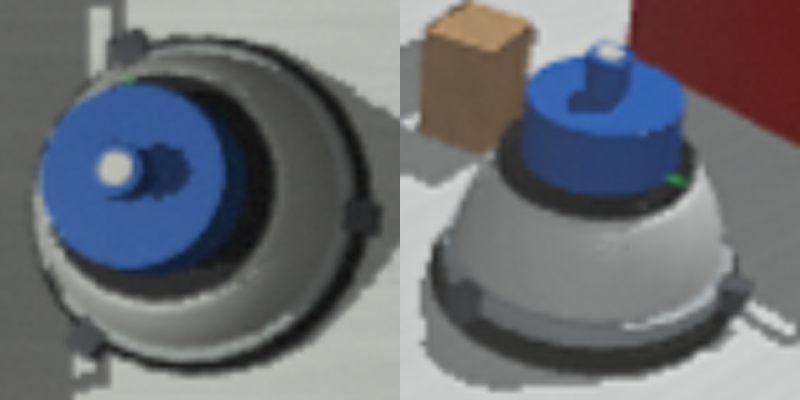

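The crop confirms the blue cover: its light-topped knob is at crop (116,168), and it sits on the lamp's black boss. The green mark shows at crop (130,80). Next I check the knob from both views and compute the moves.

```bash
cat >> h.py <<'E'
from scipy.spatial.transform import Rotation as Ro
def go(target,yaw=None):
    """print dp (tool axes, /0.8) to a world target and yaw turn in units of pi"""
    s=bot.observe();R=Ro.from_euler("xyz",s["tool_rot"])
    print("now",np.round(s["position"],4),np.round(s["tool_rot"],4),"q7",round(s["qpos"][6],2),"w",round(s["grip_width"],4),"F",np.round(s["force"],1),"t",s["clock"])
    print("dp",np.round(R.inv().apply(np.array(target)-s["position"])/.8,4))
    if yaw is not None: print("rot/pi",np.round((R.inv()*Ro.from_euler("xyz",[np.pi,0,yaw])).as_rotvec()/np.pi,4))
E
python3 - <<'E'
from h import *
f=lambda u,v:((u+.5)*.64-.5,(v+.5)*.64-.5)
ct=calibration("top");cs=calibration("scene")
print("knob top",ray(ct,*f(224.8,310.4),.181),"scene",ray(cs,*f(518.3,237.9),.181))
print("cover top",ray(ct,*f(229.6,312.8),.151))
g=ray(ct,*f(229,284),.105);g2=ray(cs,*f(460+278*.275,225+181*.275),.105);print("green",g,g2)
C=np.array([ray(ct,*f(u,v),.024)[:2] for u,v in [(431,280),(521,258),(548,345),(454,367)]]);print(C.mean(0))
s=bot.observe();print(Ro.from_euler("xyz",s["tool_rot"]).as_matrix().round(3))
go([.527,.26,.35])
E
```

```text
knob top [0.52686821 0.26230655 0.181     ] scene [0.52740148 0.26842103 0.181     ]
cover top [0.52615399 0.26244652 0.151     ]
green [0.58718791 0.2796977  0.105     ] [0.58689307 0.27843181 0.105     ]
[ 0.54429058 -0.22644693]
[[-0.947  0.32  -0.   ]
 [ 0.32   0.947 -0.001]
 [-0.    -0.001 -1.   ]]
now [0.2    0.5919 0.2308] [-3.1406  0.      2.8158] q7 -0.11 w 0.0854 F [ 0.4 -0.3 -0.4] t 0.1
dp [-0.5201 -0.2623 -0.1487]
```

Request:
move_arm(
  jaw=[0,0,0,0,0,0,0,0,0,0],
  dp=[
    [0,0,-0.074],
    [0,0,-0.074],
    [-0.065,-0.0328,0],
    [-0.065,-0.0328,0],
    [-0.065,-0.0328,0],
    [-0.065,-0.0328,0],
    [-0.065,-0.0328,0],
    [-0.065,-0.0328,0],
    [-0.065,-0.0328,0],
    [-0.065,-0.0328,0],
  ],
  rotation=[
    [0,0,0],
    [0,0,0],
    [0,0,0],
    [0,0,0],
    [0,0,0],
    [0,0,0],
    [0,0,0],
    [0,0,0],
    [0,0,0],
    [0,0,0],
  ],
  squeeze=40,
)

```text
clock: 1.35
position: [0.5279, 0.2585, 0.3496]
tool_rot: [-3.141, -0.0, 2.816]
force: [0.5, 0.9, 0.4]
grip_width: 0.0851
```

Run:
```python
from h import *
go([.527,.263,.157],2.816)
c=calibration("wrist");im=grab_frame("wrist");print(proj(c,[.527,.263,.181]))
save("w1",im)
```

```text
now [0.5279 0.2585 0.3496] [-3.1414e+00 -2.0000e-04  2.8160e+00] q7 0.74 w 0.0851 F [0.5 0.9 0.4] t 1.35
dp [0.0029 0.0049 0.2407]
rot/pi [-0.0001 -0.0001 -0.    ]
[259.57791782 169.3614634 ]
```

View pics/w1.png

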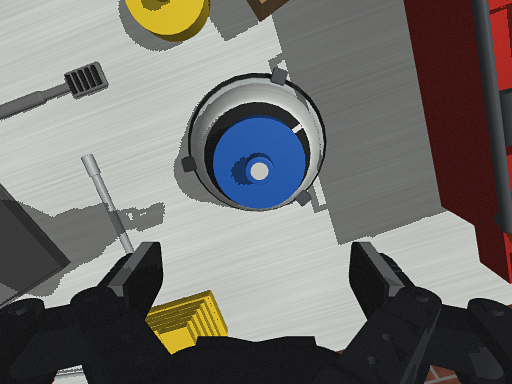

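The knob is at (259,171) against a predicted (260,169), so the position is good to about 1 mm. The white mark is at (298,128).

Request:
move_arm(
  jaw=[0,0,0,0,0,0],
  dp=[
    [0.0029,0.0049,0.06],
    [0,0,0.06],
    [0,0,0.06],
    [0,0,0.04],
    [0,0,0.02],
    [0,0,0],
  ],
  rotation=[
    [0,0,0],
    [0,0,0],
    [0,0,0],
    [0,0,0],
    [0,0,0],
    [0,0,0],
  ],
  squeeze=40,
)

```text
clock: 2.15
position: [0.5258, 0.2644, 0.1573]
tool_rot: [-3.141, -0.001, 2.816]
force: [0.2, -0.3, 0.0]
grip_width: 0.0855
```

Request:
move_arm(
  jaw=[255,255,255,255,255,255,255,255],
  dp=[
    [0,0,0],
    [0,0,0],
    [0,0,0],
    [0,0,0],
    [0,0,0],
    [0,0,0],
    [0,0,0],
    [0,0,0],
  ],
  rotation=[
    [0,0,0],
    [0,0,0],
    [0,0,0],
    [0,0,0],
    [0,0,0],
    [0,0,0],
    [0,0,0],
    [0,0,0],
  ],
  squeeze=40,
)

```text
clock: 3.15
position: [0.5263, 0.2647, 0.1585]
tool_rot: [3.141, 0.001, 2.816]
force: [-2.0, -0.1, 8.6]
grip_width: 0.0291
```

Run:
```python
from h import *
go([.5445,-.2265,.27])
```

```text
now [0.5263 0.2647 0.1585] [3.1408e+00 6.0000e-04 2.8158e+00] q7 0.75 w 0.0291 F [-2.  -0.1  8.6] t 3.15
dp [-0.2182 -0.5743 -0.1397]
```

Request:
move_arm(
  jaw=[255,255,255,255,255,255,255],
  dp=[
    [0,0,-0.015],
    [0,0,-0.02],
    [0,0,-0.025],
    [0,0,-0.03],
    [0,0,-0.03],
    [0,0,-0.02],
    [0,0,0],
  ],
  rotation=[
    [0,0,0],
    [0,0,0],
    [0,0,0],
    [0,0,0],
    [0,0,0],
    [0,0,0],
    [0,0,0],
  ],
)

```text
clock: 4.03
position: [0.5264, 0.2647, 0.2709]
tool_rot: [3.14, 0.001, 2.816]
force: [0.1, -0.6, -1.6]
grip_width: 0.0287
```

Run:
```python
from h import *
go([.5445,-.2265,.27])
b=grab_frame("top");save("top2",cv2.resize(b[110:270,90:370],(840,480)) [:, :800])
save("s2",grab_frame("scene"))
```

```text
now [0.5264 0.2647 0.2709] [3.1400e+00 1.2000e-03 2.8157e+00] q7 0.74 w 0.0287 F [ 0.1 -0.6 -1.6] t 4.025
dp [-2.180e-01 -5.745e-01  5.000e-04]
```

View pics/s2.png

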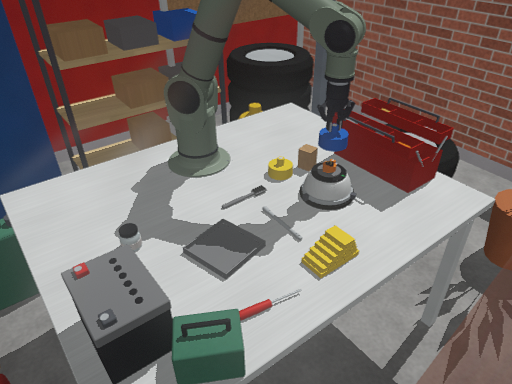

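The cover is held at (333,137) and the orange ring is exposed on the lamp at (328,167). Now I carry the cover over to the tray.

Request:
move_arm(
  jaw=[255,255,255,255,255,255,255,255,255,255],
  dp=[
    [-0.012,-0.032,0],
    [-0.0236,-0.062,0],
    [-0.0236,-0.062,0],
    [-0.0236,-0.062,0],
    [-0.0236,-0.062,0],
    [-0.0236,-0.062,0],
    [-0.0236,-0.062,0],
    [-0.0236,-0.062,0],
    [-0.0236,-0.062,0],
    [-0.0172,-0.0465,0],
  ],
  rotation=[
    [0,0,0],
    [0,0,0],
    [0,0,0],
    [0,0,0],
    [0,0,0],
    [0,0,0],
    [0,0,0],
    [0,0,0],
    [0,0,0],
    [0,0,0],
  ],
)

```text
clock: 5.38
position: [0.5434, -0.229, 0.2687]
tool_rot: [-3.141, -0.001, 2.814]
force: [0.5, 0.6, -1.1]
grip_width: 0.0289
```

Run:
```python
from h import *
go([.5445,-.2265,.063],2.816)
save("w2",grab_frame("wrist"))
c=calibration("wrist")
print([proj(c,[*p,.024]).round() for p in [[.609,-.111],[.6555,-.2954],[.477,-.345],[.4327,-.156]]])
```

```text
now [ 0.5434 -0.229   0.2687] [-3.1410e+00 -1.5000e-03  2.8144e+00] q7 1.66 w 0.0289 F [ 0.5  0.6 -1.1] t 5.375
dp [-0.0007  0.0035  0.2571]
rot/pi [-0.0002 -0.0005 -0.0005]
[array([366., 176.]), array([240., 251.]), array([152., 137.]), array([290.,  44.])]
```

View pics/w2.png

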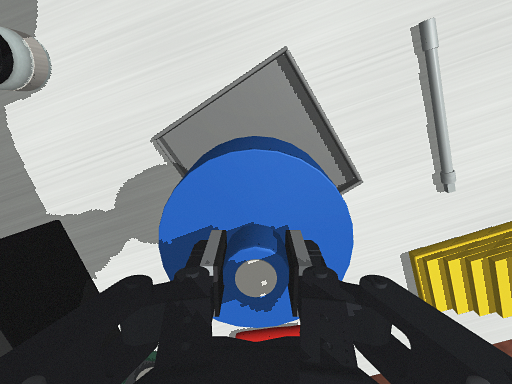

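The cover is held level, and the tray corners at (361,183), (152,138) and (286,48) agree with my estimate within about 3 mm. Lowering.

Request:
move_arm(
  jaw=[255,255,255,255,255,255,255],
  dp=[
    [-0.0007,0.0035,0.05],
    [0,0,0.06],
    [0,0,0.06],
    [0,0,0.05],
    [0,0,0.025],
    [0,0,0.008],
    [0,0,0],
  ],
  rotation=[
    [0,0,0],
    [0,0,0],
    [0,0,0],
    [0,0,0],
    [0,0,0],
    [0,0,0],
    [0,0,0],
  ],
)

```text
clock: 6.3
position: [0.5454, -0.2242, 0.0672]
tool_rot: [-3.141, -0.001, 2.816]
force: [-0.3, 1.1, -0.9]
grip_width: 0.0284
```

Request:
move_arm(
  jaw=[255,255,255,255],
  dp=[
    [0,0,0.0025],
    [0,0,0.0025],
    [0,0,0.002],
    [0,0,0],
  ],
  rotation=[
    [0,0,0],
    [0,0,0],
    [0,0,0],
    [0,0,0],
  ],
)

```text
clock: 6.8
position: [0.5456, -0.2242, 0.0617]
tool_rot: [3.142, -0.0, 2.816]
force: [0.2, -0.6, -1.2]
grip_width: 0.0285
```

No contact yet, so I continue slowly.

Request:
move_arm(
  jaw=[255,255,255,255],
  dp=[
    [0,0,0.002],
    [0,0,0.0015],
    [0,0,0.001],
    [0,0,0],
  ],
  rotation=[
    [0,0,0],
    [0,0,0],
    [0,0,0],
    [0,0,0],
  ],
)

```text
clock: 7.3
position: [0.5456, -0.2242, 0.0585]
tool_rot: [3.141, 0.0, 2.816]
force: [-2.9, 1.4, 7.7]
grip_width: 0.0285
```

Request:
move_arm(
  jaw=[120,60,0,0,0,0],
  dp=[
    [0,0,0],
    [0,0,0],
    [0,0,0],
    [0,0,0],
    [0,0,0],
    [0,0,0],
  ],
  rotation=[
    [0,0,0],
    [0,0,0],
    [0,0,0],
    [0,0,0],
    [0,0,0],
    [0,0,0],
  ],
)

```text
clock: 8.05
position: [0.5455, -0.2242, 0.0581]
tool_rot: [-3.142, -0.0, 2.816]
force: [-0.3, -0.8, -0.6]
grip_width: 0.0854
```

Request:
move_arm(
  jaw=[0,0,0,0,0,0],
  dp=[
    [0,0,-0.03],
    [0,0,-0.06],
    [0,0,-0.07],
    [0,0,-0.07],
    [0,0,-0.07],
    [0,0,0],
  ],
  rotation=[
    [0,0,0],
    [0,0,0],
    [0,0,0],
    [0,0,0],
    [0,0,0],
    [0,0,0],
  ],
)

```text
clock: 8.8
position: [0.5469, -0.225, 0.3023]
tool_rot: [3.141, 0.007, 2.816]
force: [-0.1, 0.2, -0.9]
grip_width: 0.0852
```

Run:
```python
from h import *
go([.527,.263,.30],2.816)
im=grab_frame("wrist");c=calibration("wrist")
t=grab_frame("top")
save("place",np.hstack([cv2.resize(t[150:250,120:240],(480,400)),cv2.resize(im,(320,240))[np.r_[0:240,[0]*160]]]))
print(proj(c,[.5456,-.2242,.081]),proj(calibration("top"),[.5456,-.2242,.081]))
```

```text
now [ 0.5469 -0.225   0.3023] [3.1411 0.0068 2.8155] q7 1.65 w 0.0852 F [-0.1  0.2 -0.9] t 8.8
dp [0.2189 0.5699 0.0017]
rot/pi [ 0.0001  0.0022 -0.0001]
[255.60485356 160.84687618] [314.10468046 196.82709002]
```

View pics/place.png

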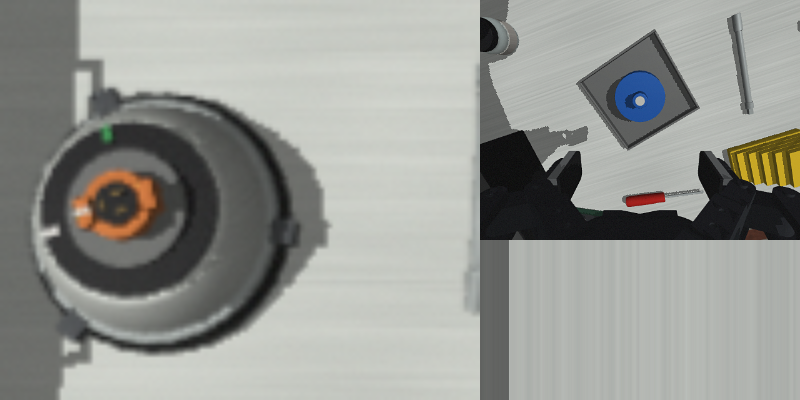

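The cover sits flat inside the tray, and its knob is where predicted. In the top crop the ring's white-lined ear is at (80,212) and the other ear at (153,190). The green mark is at (106,133) and the white mark at (48,233).

Run:
```python
from h import *
ct=calibration("top")
f=lambda u,v:((u+.5)/4-.5+120,(v+.5)/4-.5+150)
P={n:ray(ct,*f(*p),z)[:2] for n,p,z in [("earL",(80,212),.141),("earR",(153,190),.141),("green",(106,133),.105),("white",(48,233),.105),("hubc",(129,208),.111)]}
for n in P: print(n,P[n].round(4))
e=P["earL"]-P["earR"];print("ears mid",(P["earL"]+P["earR"])/2,"len",np.linalg.norm(e),"ang",np.degrees(np.arctan2(e[1],e[0])))
for n in("green","white"):
    d=P[n]-[.527,.264];print(n,np.linalg.norm(d),np.degrees(np.arctan2(d[1],d[0])))
```

```text
earL [0.5197 0.2857]
earR [0.5358 0.2336]
green [0.5833 0.2803]
white [0.508  0.3202]
hubc [0.5261 0.2589]
ears mid [0.52776028 0.25966856] len 0.05453141093868523 ang 107.1803888833472
green 0.05856808956590403 16.149640839259533
white 0.05929496282358403 108.69803541519167
```

Request:
move_arm(
  jaw=[0,0,0,0,0,0,0,0,0,0],
  dp=[
    [0.0219,0.057,0],
    [0.0219,0.057,0],
    [0.0219,0.057,0],
    [0.0219,0.057,0],
    [0.0219,0.057,0],
    [0.0219,0.057,0],
    [0.0219,0.057,0],
    [0.0219,0.057,0],
    [0.0219,0.057,0],
    [0.0219,0.057,0],
  ],
  rotation=[
    [0,0,0],
    [0,0,0],
    [0,0,0],
    [0,0,0],
    [0,0,0],
    [0,0,0],
    [0,0,0],
    [0,0,0],
    [0,0,0],
    [0,0,0],
  ],
)

```text
clock: 10.15
position: [0.5248, 0.2652, 0.2966]
tool_rot: [-3.14, -0.002, 2.816]
force: [1.0, 0.0, 0.4]
grip_width: 0.0852
```

Run:
```python
from h import *
go([.527,.264,.30],2.816)
im=grab_frame("wrist");c=calibration("wrist")
u,v=proj(c,[.527,.264,.12]);print(u,v)
x,y=int(u)-80,int(v)-60;print(x,y)
save("w3",cv2.resize(im[y:y+120,x:x+160],(800,600),interpolation=cv2.INTER_CUBIC))
np.save("w3T.npy",c["T"]);np.save("w3K.npy",c["camera_matrix"])
```

```text
now [0.5248 0.2652 0.2966] [-3.1398e+00 -1.5000e-03  2.8158e+00] q7 0.73 w 0.0852 F [1.  0.  0.4] t 10.15
dp [-0.0031 -0.0005 -0.0043]
rot/pi [-0.0006 -0.0005 -0.0001]
249.0344052918274 176.50567869428767
169 116
```

View pics/w3.png

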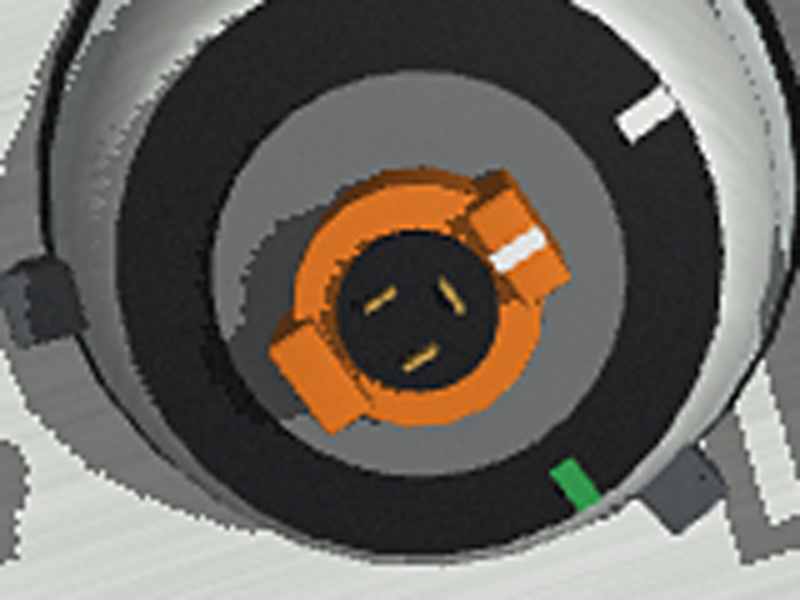

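The wrist crop shows the ear's outer faces at about (543,232) with the white line and (301,393) opposite. The hub centre is at about (420,272), the white mark at (648,114) and the green mark at (575,484).

Run:
```python
from h import *
c=dict(T=np.load("w3T.npy"),camera_matrix=np.load("w3K.npy"))
f=lambda u,v:((u+.5)/5-.5+169,(v+.5)/5-.5+116)
q=lambda p,z:ray(c,*f(*p),z)[:2]
A,B=q((543,232),.141),q((301,393),.141);d=A-B
hub=q((420,272),.111);g=q((575,484),.105);w=q((648,114),.105)
ang=lambda d:np.degrees(np.arctan2(d[1],d[0]))
print("ears",A,B,(A+B)/2,np.linalg.norm(d),ang(d),"hub",hub)
m=hub
for n,p in(("g",g),("w",w)):print(n,p,np.linalg.norm(p-m),ang(p-m))
hubr=q((627,272),.111)-q((213,272),.111);print("hub dia",np.linalg.norm(hubr))
```

```text
ears [0.51723723 0.29594744] [0.5329723  0.24153076] [0.52510477 0.2687391 ] 0.05664599097725396 106.12769616612128 hub [0.52350774 0.26895746]
g [0.58147179 0.28609271] 0.060443759620347204 16.46865440531931
w [0.50764566 0.32436441] 0.05763276885311422 105.97552940235471
hub dia 0.08729691162454727
```

Request:
move_arm(
  jaw=[0,0,0,0,0],
  dp=[
    [0,0,0],
    [0,0,0],
    [0,0,0],
    [0,0,0],
    [0,0,0],
  ],
  rotation=[
    [0,0,-0.048],
    [0,0,-0.048],
    [0,0,-0.048],
    [0,0,-0.049],
    [0,0,0],
  ],
)

```text
clock: 10.82
position: [0.5252, 0.2635, 0.2968]
tool_rot: [-3.141, -0.002, -2.862]
force: [-0.4, -0.3, 0.2]
grip_width: 0.0851
```

Run:
```python
from h import *
go([.5257,.2655,.117],np.radians(196))
```

```text
now [0.5252 0.2635 0.2968] [-3.1413e+00 -2.1000e-03 -2.8620e+00] q7 1.28 w 0.0851 F [-0.4 -0.3  0.2] t 10.825
dp [-0.0018  0.0023  0.2247]
rot/pi [-0.0001 -0.0007  0.0001]
```

Request:
move_arm(
  jaw=[0,0,0,0,0,0,0],
  dp=[
    [-0.0018,0.0023,0.05],
    [0,0,0.06],
    [0,0,0.05],
    [0,0,0.035],
    [0,0,0.02],
    [0,0,0.009],
    [0,0,0],
  ],
  rotation=[
    [0,0,0],
    [0,0,0],
    [0,0,0],
    [0,0,0],
    [0,0,0],
    [0,0,0],
    [0,0,0],
  ],
)

```text
clock: 11.7
position: [0.5266, 0.2661, 0.1191]
tool_rot: [-3.142, 0.0, -2.862]
force: [0.7, -0.0, -1.0]
grip_width: 0.0854
```

Request:
move_arm(
  jaw=[255,255,255,255,255,255],
  dp=[
    [0,0,0],
    [0,0,0],
    [0,0,0],
    [0,0,0],
    [0,0,0],
    [0,0,0],
  ],
  rotation=[
    [0,0,0],
    [0,0,0],
    [0,0,0],
    [0,0,0],
    [0,0,0],
    [0,0,0],
  ],
  squeeze=40,
)

```text
clock: 12.45
position: [0.5291, 0.2609, 0.1209]
tool_rot: [-3.136, 0.002, -2.866]
force: [5.1, -27.5, 22.1]
grip_width: 0.0572
```

Run:
```python
from h import *
go([.5257,.2655,.117],np.radians(106));print(bot.observe()["moment"])
```

```text
now [0.5291 0.2609 0.1209] [-3.1361e+00  2.1000e-03 -2.8656e+00] q7 1.27 w 0.0572 F [  5.1 -27.5  22.1] t 12.45
dp [0.0026 0.0067 0.0048]
rot/pi [-0.0009  0.0019  0.4989]
[-6.49592655 -1.205806    0.04532953]
```

The ring is gripped (57 mm), but off-centre along the jaw axis by about 5 mm. I open, shift, raise slightly and grip again.

Request:
move_arm(
  jaw=[100,0,0,0,0],
  dp=[
    [0,0,0],
    [0,0,0],
    [0,-0.007,-0.0045],
    [0,0,0],
    [0,0,0],
  ],
  rotation=[
    [0,0,0],
    [0,0,0],
    [0,0,0],
    [0,0,0],
    [0,0,0],
  ],
)

```text
clock: 13.08
position: [0.5279, 0.2608, 0.1226]
tool_rot: [3.141, 0.0, -2.861]
force: [0.8, 0.7, 0.1]
grip_width: 0.0853
```

Request:
move_arm(
  jaw=[255,255,255,255,255,255],
  dp=[
    [0,0,0],
    [0,0,0],
    [0,0,0],
    [0,0,0],
    [0,0,0],
    [0,0,0],
  ],
  rotation=[
    [0,0,0],
    [0,0,0],
    [0,0,0],
    [0,0,0],
    [0,0,0],
    [0,0,0],
  ],
  squeeze=40,
)

```text
clock: 13.82
position: [0.528, 0.2603, 0.1227]
tool_rot: [-3.141, -0.0, -2.861]
force: [-1.7, -2.8, 7.2]
grip_width: 0.057
```

Run:
```python
from h import *
go([.528,.2605,.122],np.radians(106));print(bot.observe()["moment"])
```

```text
now [0.528  0.2603 0.1227] [-3.1411e+00 -1.0000e-04 -2.8614e+00] q7 1.28 w 0.057 F [-1.7 -2.8  7.2] t 13.825
dp [-0.0001  0.0003  0.0009]
rot/pi [-1.000e-04  1.000e-04  5.003e-01]
[-0.64540536  0.36635471  0.03683441]
```

Now it is centred with low forces. I turn clockwise, which is +z of the tool, 72° first.

Request:
move_arm(
  jaw=[255,255,255,255,255,255,255,255,255,255],
  dp=[
    [0,0,0],
    [0,0,0],
    [0,0,0],
    [0,0,0],
    [0,0,0],
    [0,0,0],
    [0,0,0],
    [0,0,0],
    [0,0,0],
    [0,0,0],
  ],
  rotation=[
    [0,0,0.045],
    [0,0,0.045],
    [0,0,0.045],
    [0,0,0.045],
    [0,0,0.045],
    [0,0,0.045],
    [0,0,0.045],
    [0,0,0.045],
    [0,0,0.04],
    [0,0,0],
  ],
)

```text
clock: 15.08
position: [0.5281, 0.2604, 0.1228]
tool_rot: [-3.142, 0.001, 2.163]
force: [-0.4, -4.0, 7.8]
grip_width: 0.057
```

Run:
```python
from h import *
go([.528,.2605,.1227],np.radians(106));print(bot.observe()["moment"])
```

```text
now [0.5281 0.2604 0.1228] [-3.1415e+00  7.0000e-04  2.1634e+00] q7 0.28 w 0.057 F [-0.4 -4.   7.8] t 15.075
dp [0.0002 0.     0.0001]
rot/pi [0.     0.0002 0.0997]
[-0.81982889  0.26557691 -0.01029822]
```

Request:
move_arm(
  jaw=[255,255,255,255,255],
  dp=[
    [0,0,0],
    [0,0,0],
    [0,0,0],
    [0,0,0],
    [0,0,0],
  ],
  rotation=[
    [0,0,0.03],
    [0,0,0.03],
    [0,0,0.025],
    [0,0,0.015],
    [0,0,0],
  ],
)

```text
clock: 15.7
position: [0.5281, 0.2603, 0.1228]
tool_rot: [3.142, 0.001, 1.852]
force: [-1.2, -4.0, 7.4]
grip_width: 0.0569
```

Run:
```python
from h import *
go([.528,.2605,.1227],np.radians(106));print(bot.observe()["moment"])
```

```text
now [0.5281 0.2603 0.1228] [3.1415e+00 8.0000e-04 1.8516e+00] q7 0.04 w 0.0569 F [-1.2 -4.   7.4] t 15.7
dp [ 0.0003 -0.0001  0.0001]
rot/pi [0.     0.0003 0.0005]
[-0.82848099  0.15418937  0.94032376]
```

A moment of 0.94 Nm means the ring is at the hard stop. I release, retreat and check.

Request:
move_arm(
  jaw=[200,120,0,0,0,0,0,0,0,0],
  dp=[
    [0,0,0],
    [0,0,0],
    [0,0,0],
    [0,0,0],
    [0,0,0],
    [0,0,-0.03],
    [0,0,-0.06],
    [0,0,-0.07],
    [0,0,-0.06],
    [0,0,0],
  ],
  rotation=[
    [0,0,0],
    [0,0,0],
    [0,0,0],
    [0,0,0],
    [0,0,0],
    [0,0,0],
    [0,0,0],
    [0,0,0],
    [0,0,0],
    [0,0,0],
  ],
)

```text
clock: 16.95
position: [0.5292, 0.2611, 0.3019]
tool_rot: [3.136, -0.002, 1.851]
force: [0.1, 0.6, -0.8]
grip_width: 0.0854
```

Run:
```python
from h import *
go([.528,.2605,.1227])
im=grab_frame("wrist");c=calibration("wrist");t=grab_frame("top")
u,v=proj(c,[.528,.2605,.12]);x,y=int(u)-64,int(v)-64;print(x,y)
save("fin",np.hstack([cv2.resize(im[y:y+128,x:x+128],(400,400),interpolation=cv2.INTER_CUBIC),cv2.resize(t[150:250,265:365],(400,400))]))
np.save("w3T.npy",c["T"])
```

```text
now [0.5292 0.2611 0.3019] [ 3.1364e+00 -1.9000e-03  1.8511e+00] q7 -0.06 w 0.0854 F [ 0.1  0.6 -0.8] t 16.95
dp [-0.0007 -0.0028  0.224 ]
191 105
```

View pics/fin.png

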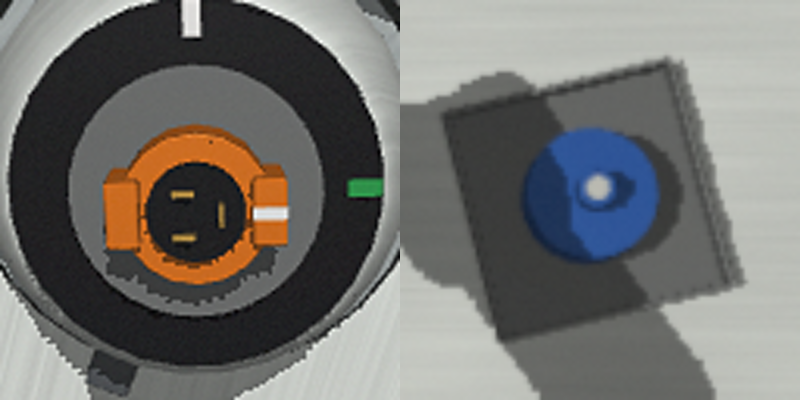

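The white line at (270,213) points along the green mark's direction, square to the white mark, so the ring is at its stop. The cover is flat inside the tray. I'm handing in.

Run:
```python
from h import *
print(np.abs(bot.observe()["qd"]).max()); print(workorder.job_done())
```

```text
0.021522989072689215
the job is handed in; nothing more can be done
None
```

The job is done and handed in at about 17 s of the 69 s allowed; the hand-in reports no verdict.

- **Cover:** I lifted the blue cover off by its knob and lowered it onto the tray floor. I let go only after feeling contact (about 8 N). The last top picture shows it knob-up and well inside the tray.
- **Ring:** I turned the orange ring about 90° clockwise until the wrist moment rose to 0.94 Nm at the hard stop, then released it and backed off. In the last wrist picture its white line points at the green mark to within about 1°, at right angles to the white mark.
- **Off-centre first grip:** My camera estimates of the ring's centre disagreed by up to 8 mm. The first grip on the ring was about 5 mm off-centre, with about 27 N of side force. I opened, shifted and gripped again with low force before turning.
- **At the end:** The gripper was open and clear at 0.30 m, with no contact force. I did not check the bystanders separately in a final picture, but I saw no contact near any of them.

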